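# Reset the printer's drum counter

### The job

Reset the drum counter of the desk printer: pull its front cover all the way down and, while it is down, press the big round key fully and let it go, then press the oblong key fully and let it go. Then push the cover back up until it is fully shut. Press one key at a time, never the small round key, and leave the bowl, the pencil cup and the book where they are.

Things in the scene. Friction and masses are not known exactly. Their poses are not given: they have to be found in the camera images.
- printer: White laser printer fixed on the desk, 340 wide x 240 deep x 180 high (flat top). Origin: on the desk under the middle of its front face, which looks towards the robot; x level from front to back, y along the front, z up. On its top three keys stand in a row along y, 40 mm behind the front face, 52 mm centre to centre; which key is in which place varies.
- cover (a joint): Angle of the front cover (rad) about its bottom hinge: 0 = fully shut, upright; grows as it is pulled down towards the robot; 1.5 = fully down at its stop, nearly level. Starts between shut and 0.2 ajar. Stiff friction hinge: it stays where it is left; moving it takes up to about 6 N at the handle.
- cover_hinge (a point): Middle of the cover's hinge line, along the printer's y at the front face, 55 mm above the desk. The cover is a white plate 300 wide x 125 high x 12 thick, lying on the front face when shut, its top edge level with the printer's top. Axes turn with the cover: z along the plate from hinge to top edge, x into the printer when shut.
- cover_handle (a point): Middle of the cover's handle: level grey bar, 11 thick, 100 long along y, a leg at each end, beyond the cover's top edge; in the hinge's axes at x = -20, z = +155 mm. Shut: 20 mm before the front face, 210 above the desk; down: 46 above it. Can be pinched from above, fingers pointing straight down through the whole swing; opening them over 25 mm may touch the cover's edge.
- round_key_top (a point): Centre of the top face of the big round key (white, diameter 32), 196 mm above the desk when up.
- round_key (a joint): How far the big round key is pressed (m): 0 = up, 0.006 = fully down. Spring key: starts to move at about 1.2 N, is fully down at 4 N and comes back up when let go. Pressed down, its top is still 4 mm above its dark bezel plate.
- bar_key_top (a point): Centre of the top face of the oblong key (white, 40 long along the printer's y, 14 wide), 196 mm above the desk when up.
- bar_key (a joint): How far the oblong key is pressed (m): same travel and spring as the big round key.
- small_key_top (a point): Centre of the top face of the small round key (white, diameter 14), 196 mm above the desk when up: the power key, not to be pressed.
- small_key (a joint): How far the small round key is pressed (m): same travel and spring as the others.
- bowl: Bystander: brass bowl, diameter 100, 40 high, standing loose on the rear of the printer's top. Origin: centre of its underside.
- pencil_cup: Bystander: steel pencil cup, diameter 72, cup 95 high, pens to 134, loose on the desk beside the printer. Origin: centre of its underside.
- book: Bystander: hardback book with blue covers, 200 x 135 x 28, lying loose on the desk beside the printer. Origin: centre of its underside, long side along its x.

How it is judged:
On the way, in this order (a step that is already met when the one before it is completed fails the run):
1. The cover is all the way down (value of joint cover above 1.38 rad), for 0.2 s.
2. With the cover down, the big round key is pressed, the other keys up (value of joint cover above 1.3 rad and value of joint round_key above 0.0042 m and value of joint each of bar_key, small_key below 0.002 m), for 0.05 s.
3. With the cover down, the oblong key is pressed, the other keys up (value of joint cover above 1.3 rad and value of joint bar_key above 0.0042 m and value of joint each of round_key, small_key below 0.002 m), for 0.05 s.
At the end, for the whole second after the job is handed in: The cover is fully shut (within 0.05 rad, about 8 mm at the handle) and at rest, all three keys are up (pressed less than 2 mm), and the bowl, pencil cup and book are within 30 mm of where they started (value of joint cover between -0.02 and 0.05 rad and velocity of joint cover between -0.05 and 0.05 rad/s and value of joint each of round_key, bar_key, small_key below 0.002 m and distance of each of bowl, pencil_cup, book from where it was at the start of the episode below 0.03 m); the robot touches nothing.
It fails at once if The small round key was pressed (more than 3 mm) (value of joint small_key above 0.003 m).
It fails at once if The big round key and the oblong key were pressed together (value of joint each of round_key, bar_key above 0.003 m).
It fails at once if The bowl, pencil cup or book was moved by more than 30 mm (distance of any of bowl, pencil_cup, book from where it was at the start of the episode above 0.03 m).
It also fails if it takes over 59 s, if anything falls off the work surface, if the arm or the gripper's body presses on something with over 40 N, if the wrist force passes 120 N, or if a joint passes its speed limit or range.

### The arm

A 6-joint arm with a two-finger parallel gripper is mounted at the origin on the work surface. World frame = base frame: x ahead of the robot, y to its left, z up, the work surface at z = 0. Lengths are in m, angles in rad, forces in N, time in s.
With the tool pointing down it reaches from about 0.35 to 0.975 m from the base axis. Payload 17.4 kg.
Tool frame: the origin (TCP) lies midway between the tips of the shut fingers; the grasp point (between the pads) lies 19 mm behind it; z points along the fingers, y is the line along which they close (so a half turn about z gives the same grasp; the last joint's range is limited). The gripper opens to 85 mm and grips with 20 to 120 N. Pads are 22 mm wide; open, the fingers measure 114 mm over their backs; the gripper's body (76 mm by 85 mm) begins 54 mm behind the grasp point. The pads swing forward as they close: fully open they stand 13 mm farther back than shut.
Start: joints at [1.082, 0.116, 1.442, -0, 1.584, -0.038], TCP at [0.294, 0.608, 0.231] pointing down, gripper open.
Joint ranges: [-2.83, 2.83], [-0.83, 2.19], [0.07, 2.5], [-1.14, 4.28], [0.01, 3], [-2.97, 2.97]. Speed limits (rad/s): [1.89, 1.89, 2.22, 3.14, 3.14, 3.14].

### API

Orientations are given as a unit quaternion [w, x, y, z].
In Python, from station import env gives the robot as it stands.
- The arm moves only by the tool send_rows, never from a script. Its argument "moves" is one flat list of numbers, 4 for each row, row after row: the shift along the tool's x, y, z in units of 25 mm (1.0 is 25 mm), then the turn about the tool's z in units of 0.1 rad (1.0 is 0.1 rad). In form: [dx, dy, dz, spin, dx, dy, dz, spin, ...]. A call has 1 to 10 rows; each row shifts and turns the commanded pose from where the row before left it, along the tool's axes as they then stand; what a row does not reach is not made up. A row lasts 1/8 s, in which the tool goes at most 62.5 mm and 10.7 degrees, less where a joint would pass 70% of its speed; a pose out of reach is approached as far as the arm can. A call with a number of a shift or a turn outside -1 to 1 is refused whole. A call with a gripper value outside its range is refused whole. "claw" is the opening, from 0 (shut) to 1 (fully open), set as the call begins (left out, the last holds). The fingers move at their own pace and stop on an object; "grip_force" is the grip in N (left out, the last holds). Time passes only in rows, so rows that do not move let the fingers close. It gives the time, the measured TCP pose, the force, the opening and the grip force at its end, in the units of the state.
- env.read_state(): the state, without advancing time (a new reading comes with each control period).
- env.snapshot(name): name is "scene" or "top"; returns a dict with "img" (480x640x3 uint8, red, green, blue), "fx", "fy", "cx", "cy" (pixels), "dist_coeffs" ([k1, k2, p1, p2, k3] as OpenCV has them; the pictures are not rectified), "pose" (4x4, takes a point from camera to world coordinates). Camera axes: x right, y up, looking along -z (the intrinsics and any distortion apply to the point x, -y, -z); pixel columns grow to the right and rows downward; lengths in m; the calibration is good to about 2 mm. A picture is of the moment at which its call begins. There is no depth.
- env.sign_off(): hands the job in; it is judged then, once.
The state is a dict: "time_s": time; "joint_positions": joint angles; "joint_vel": joint speeds; "tau": joint torques, N m; "tcp_pos": TCP position; "ee_rot": TCP orientation; "contact_force": force on the tool from outside, world axes, zero at the start; "ft_torque": the same for the moment, N m; "width": finger opening in m; "gripper_force": force on a finger pad.
Only numpy, scipy, OpenCV 4.12 (cv2) and the standard library are available. Lean on these libraries where they do the work, as an engineer would, in place of code of your own. Each camera call takes 0.05 s, during which the arm holds its last target. There are 200 camera calls.

## Working session

There is one attempt and no reset: what is moved stays moved. The work goes in short steps, Python scripts to look and compute and a tool call to move; the robot and the scene stay as the last step left them, time stands still between calls to the robot, and variables do not carry over. Pictures are saved under pics/ and viewed, at most 10 in all, crops included, and the job is handed in when it is done.

Besides the shell and the picture viewer there is one more tool, called in YAML: its name, and indented under it one key for each argument. send_rows: Moves the arm, as the interface text tells. Shifts and turns lie within -1 to 1; 1 stands for 25 mm of shift or 0.1 rad of turn. Its arguments: {"type":"object","properties":{"moves":{"type":"array","items":{"type":"number","minimum":-1,"maximum":1}},"claw":{"type":"number"},"grip_force":{"type":"number"}},"required":["moves"]}

```bash
mkdir -p pics; cat > h.py <<'E'
import numpy as np, cv2
from station import env
def ray(s,u,v):
    K=np.array([[s['fx'],0,s['cx']],[0,s['fy'],s['cy']],[0,0,1]]);
    p=cv2.undistortPoints(np.array([[[u,v]]],float),K,np.array(s['dist_coeffs'],float))[0,0]
    T=np.array(s['pose']); return T[:3,3],T[:3,:3]@np.array([p[0],-p[1],-1])
def onz(s,u,v,z):
    o,d=ray(s,u,v); return o+d*(z-o[2])/d[2]
def proj(s,P):
    T=np.array(s['pose']); p=(np.array(P)-T[:3,3])@T[:3,:3]; p=p*[1,-1,-1]
    K=np.array([[s['fx'],0,s['cx']],[0,s['fy'],s['cy']],[0,0,1]])
    return cv2.projectPoints(p.reshape(1,3),np.zeros(3),np.zeros(3),K,np.array(s['dist_coeffs'],float))[0].ravel()
E
python3 - <<'E'
from h import *
import pickle
for n in('scene','top'):
    s=env.snapshot(n); pickle.dump(s,open(n+'.pkl','wb')); cv2.imwrite(f'pics/{n}0.png',s['img'][...,::-1]); print(np.round(s['pose'],3),s['fx'])
st=env.read_state(); print(st)
E
```

```text
[[ 0.671  0.587 -0.453  0.134]
 [-0.742  0.525 -0.418 -0.444]
 [-0.007  0.616  0.787  1.06 ]
 [ 0.     0.     0.     1.   ]] 492.54399563369975
[[ 0.007  0.988 -0.157  0.498]
 [-1.     0.008  0.009  0.04 ]
 [ 0.01   0.157  0.988  1.204]
 [ 0.     0.     0.     1.   ]] 457.23849428894295
{'time_s': 0.1, 'joint_positions': array([ 1.08221520e+00,  1.16437556e-01,  1.44221371e+00,  1.37170499e-05,
        1.58401324e+00, -3.78035452e-02]), 'joint_vel': array([ 0.00043828, -0.0025402 , -0.00161555,  0.00112214,  0.00185166,
        0.00060007]), 'tau': array([ 2.09876285e-03, -7.33656621e+01, -6.33789968e+01, -9.43675286e-05,
        5.29038967e-03, -4.64776838e-05]), 'tcp_pos': array([0.29399629, 0.60741098, 0.23062684]), 'ee_rot': array([-1.46050553e-04,  2.23485218e-01,  9.74707171e-01, -5.15686619e-04]), 'contact_force': array([-0.44111642,  0.02870065, -0.20630812]), 'ft_torque': array([ 0.00714683,  0.07090483, -0.03559735]), 'gripper_force': 0.0, 'width': 0.08540595872707361}
```

View pics/scene0.png

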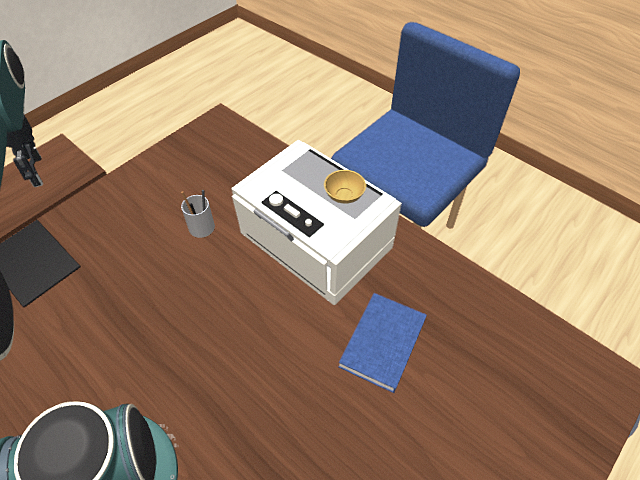

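View pics/top0.png

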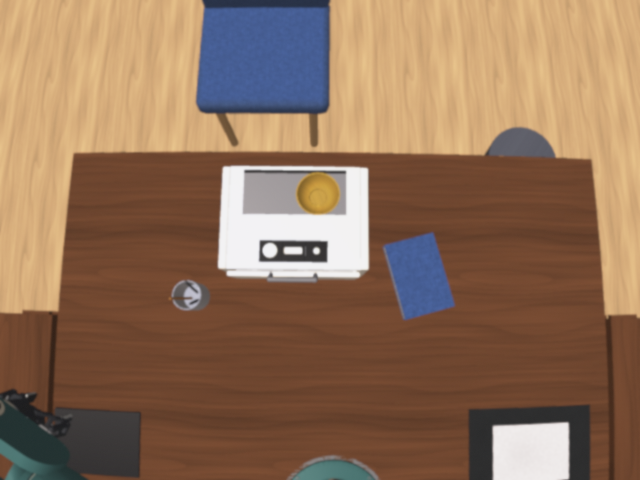

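The scene picture shows the printer with its keys on a dark bezel: big round (276,200), oblong (292,211), small (308,222). The top picture shows the keys at (270,251), (293,251) and (316,251), the grey handle at (292,278), the cup at (190,295) and the book at (419,276). Next I'll measure these precisely.

```bash
python3 - <<'E'
from h import *
import pickle
S={n:pickle.load(open(n+'.pkl','rb')) for n in('top','scene')}
for n,(x0,y0,x1,y1) in {'top':(250,232,340,270),'scene':(255,183,330,242)}.items():
    s=S[n]; hsv=cv2.cvtColor(s['img'],cv2.COLOR_RGB2HSV); g=s['img'].max(2)
    dark=np.zeros_like(g); dark[y0:y1,x0:x1]=(g[y0:y1,x0:x1]<80)*255
    c=max(cv2.findContours(dark,cv2.RETR_EXTERNAL,cv2.CHAIN_APPROX_NONE)[0],key=cv2.contourArea)
    r=cv2.minAreaRect(c); print(n,'bezel',r[0],r[1],onz(s,*r[0],.186))
    m=np.zeros_like(g); cv2.drawContours(m,[c],-1,255,-1); m[g<140]=0
    k=cv2.connectedComponentsWithStats(m)
    for i in range(1,k[0]):
        if k[2][i,4]>8: print(k[2][i],np.round(k[3][i],1),np.round(onz(s,*k[3][i],.196 if n=='top' else .194),4))
t=S['top']; 
# printer top outline corners
hsv=cv2.cvtColor(t['img'],cv2.COLOR_RGB2HSV)
w=((hsv[...,1]<40)&(hsv[...,2]>190)).astype(np.uint8)*255; w[:160]=0;w[280:]=0;w[:,:200]=0;w[:,390:]=0
c=max(cv2.findContours(w,0,1)[0],key=cv2.contourArea);print('body',cv2.boundingRect(c), cv2.minAreaRect(c))
a=t['img'][262:292,225:370].copy()
cv2.imwrite('pics/a.png',cv2.resize(np.vstack([a]),None,fx=5,fy=5,interpolation=0)[...,::-1])
a=S['scene']['img'][180:300,225:345]
cv2.imwrite('pics/b.png',cv2.resize(a,None,fx=5,fy=5,interpolation=0)[...,::-1])
E
```

```text
top bezel (293.0, 251.0) (18.0, 64.0) [0.64388855 0.09944108 0.186     ]
[283 247  20   8 146] [292.6 250.4] [0.6438 0.0997 0.196 ]
[313 247   7   8  42] [316.  250.3] [0.6444 0.0477 0.196 ]
scene bezel (292.16217041015625, 212.97296142578125) (63.00621795654297, 19.064613342285156) [0.6442858  0.09763483 0.186     ]
[284 204  16  14 121] [291.5 210.6] [0.6439 0.0989 0.194 ]
[305 219   7   7  41] [308.  221.9] [0.6445 0.0475 0.194 ]
body (218, 166, 151, 112) ((293.416259765625, 221.12286376953125), (150.1054229736328, 110.60235595703125), 0.5906571745872498)
```

View pics/a.png

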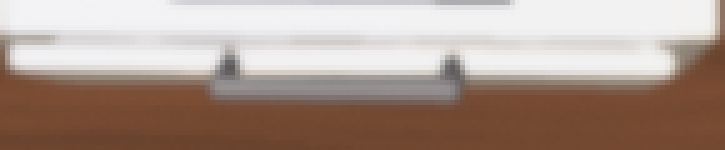

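View pics/b.png

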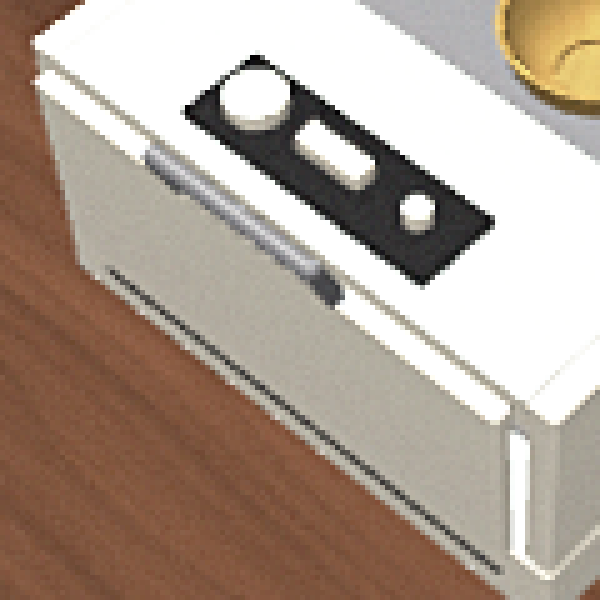

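The crops show the cover slightly ajar. The handle bar spans about columns 267–317 and rows 277.4–282 in the top view. I'll solve for the angle by crossing its ray with the swing circle.

```bash
python3 - <<'E'
from h import *
import pickle
from scipy.optimize import brentq
S={n:pickle.load(open(n+'.pkl','rb')) for n in('top','scene')}
def H(th,fx=.604): return np.array([fx-.020*np.cos(th)-.155*np.sin(th),.0995,.055+.155*np.cos(th)-.020*np.sin(th)])
# scene handle: bar top-surface mid pixel between ends of bar
g=S['scene']['img']; hsv=cv2.cvtColor(g,cv2.COLOR_RGB2HSV)
t=S['top']
for v in (279.3,279.8,280.3):
    th=brentq(lambda a: proj(t,H(a))[1]-v,-.1,.6); print(v,th,H(th),onz(t,292.2,v,H(th)[2]))
for a in (0,.05,.1,.15,.2): print(a,np.round(proj(S['scene'],H(a)),1),np.round(proj(t,H(a)),1))
# round key in both views: brightest blob around
for n,(x0,y0,x1,y1) in {'top':(261,242,281,260),'scene':(267,190,285,208)}.items():
    s=S[n]; p=s['img'][y0:y1,x0:x1].max(2); m=(p>150).astype(np.uint8); k=cv2.connectedComponentsWithStats(m); i=1+np.argmax(k[2][1:,4]); c=k[3][i]+[x0,y0]; print(n,k[2][i],c,onz(s,*c,.196))
for n,p in (('cup',(190,295)),('book',(419,276))): print(n,onz(t,*p,.05))
E
```

```text
279.3 0.03687339552404803 [0.57829951 0.0995     0.20915734] [0.5783057  0.09880556 0.20915734]
279.8 0.04385692594997913 [0.57722359 0.0995     0.2089741 ] [0.57722984 0.0987985  0.2089741 ]
280.3 0.05084562398293733 [0.57614817 0.0995     0.20878321] [0.57615449 0.0987919  0.20878321]
0 [272.4 221. ] [291.9 276.7]
0.05 [270.  223.3] [291.9 280.2]
0.1 [267.6 225.7] [291.9 283.8]
0.15 [265.3 228.3] [291.9 287.3]
0.2 [263.  230.9] [291.9 290.8]
top [  1   1  15  15 179] [269.31843575 249.93854749] [0.64439146 0.15172189 0.196     ]
scene [  0   0  18  16 206] [275.5        196.81067961] [0.6483713  0.15554085 0.196     ]
cup [0.54842224 0.36692168 0.05      ]
book [ 0.6015897  -0.21412643  0.05      ]
```

send_rows:
  moves: [0, 0, -1, 1, 0, 0, -1, 1, 0, 0, -1, 1, 0, 0, 0, 1, 0, 0, 0, 1, 0, 0, 0, 1, 0, 0, 0, 1, 0, 0, 0, 1, 0, 0, 0, 1, 0, 0, 0, 1]
  claw: 0.28
  grip_force: 40

```text
time_s: 1.35
tcp_pos: [0.294, 0.6075, 0.3058]
ee_rot: [0.0, 0.665, 0.747, -0.0]
contact_force: [-0.5, -0.5, -0.7]
width: 0.0239
gripper_force: 0.0
```

send_rows:
  moves: [0, 0, 0, 1, 0, 0, 0, 0.1, -1, 0.5, 0, 0, -1, 0.5, 0, 0, -1, 0.5, 0, 0, -1, 0.5, 0, 0, -1, 0.5, 0, 0, -1, 0.5, 0, 0, -1, 0.5, 0, 0, -1, 0.5, 0, 0]

```text
time_s: 2.6
tcp_pos: [0.3966, 0.407, 0.3064]
ee_rot: [0.0, 0.703, 0.711, 0.0]
contact_force: [-0.3, 0.5, -0.8]
width: 0.0237
gripper_force: 0.0
```

send_rows:
  moves: [-1, 0.5, 0, 0, -1, 0.5, 0, 0, -1, 0.5, 0, 0, -1, 0.5, 0, 0, -1, 0.5, 0, 0, -1, 0.5, 0, 0, -1, 0.5, 0, 0, -1, 0.5, 0, 0, -1, 0.5, 0, 0, -1, 0.5, 0, 0]

```text
time_s: 3.85
tcp_pos: [0.5237, 0.1582, 0.3064]
ee_rot: [0.0, 0.703, 0.711, 0.0]
contact_force: [0.5, 0.0, 0.0]
width: 0.0238
gripper_force: 0.0
```

send_rows:
  moves: [-0.8, 0.75, 0, 0, -0.8, 0.75, 0, 0, -0.75, 0.72, 0, 0, 0, 0, 1, 0, 0, 0, 1, 0, 0, 0, 0.7, 0, 0, 0, 0, 0]

```text
time_s: 4.72
tcp_pos: [0.5794, 0.1014, 0.2377]
ee_rot: [-0.001, 0.704, 0.711, -0.001]
contact_force: [-0.1, 0.2, 0.6]
width: 0.0237
gripper_force: 0.0
```

```bash
python3 - <<'E'
from h import *
s=env.snapshot('scene'); print(env.read_state()['tcp_pos'])
a=s['img'][150:270,205:365]; cv2.imwrite('pics/c.png',cv2.resize(a,None,fx=5,fy=5)[...,::-1])
E
```

```text
[0.57968435 0.10150085 0.23901852]
```

View pics/c.png

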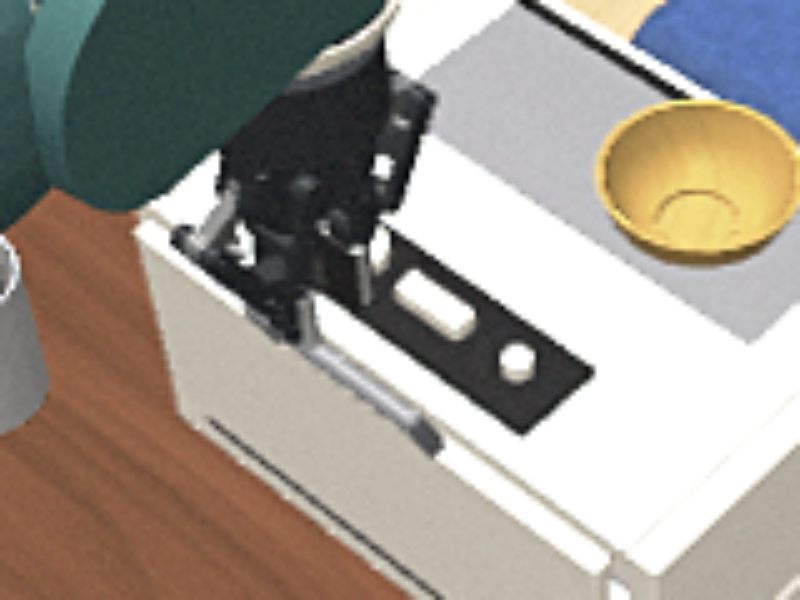

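The fingers straddle the handle line, with tips near pixels (263,217) and (278,209). The handle is below them. I'll descend and check the force.

send_rows:
  moves: [0, 0, 0.5, 0, 0, 0, 0.5, 0, 0, 0, 0.4, 0, 0, 0, 0.4, 0, 0, 0, 0, 0]

```text
time_s: 5.4
tcp_pos: [0.5794, 0.1016, 0.1928]
ee_rot: [-0.0, 0.704, 0.711, -0.001]
contact_force: [0.1, -0.4, 0.1]
width: 0.024
gripper_force: 0.0
```

send_rows:
  moves: [0, 0, 0, 0, 0, 0, 0, 0, 0, 0, 0, 0, 0, 0, 0, 0]
  claw: 0
  grip_force: 30

```text
time_s: 5.9
tcp_pos: [0.5797, 0.1017, 0.1941]
ee_rot: [0.0, 0.704, 0.711, 0.0]
contact_force: [-1.2, -0.1, 1.0]
width: 0.0096
gripper_force: 29.6
```

```bash
python3 - <<'E'
import numpy as np
t=np.append(np.arange(.03,1.45,.1),[1.5]); x=-20*np.cos(t)-155*np.sin(t); z=155*np.cos(t)-20*np.sin(t)
for a,b,c in zip(t[1:],np.diff(x)/25,-np.diff(z)/25): print(round(a,2),round(b,2),round(c,2))
print(x-x[0],z-z[0])
E
```

```text
0.13 -0.61 0.13
0.23 -0.6 0.19
0.33 -0.57 0.25
0.43 -0.55 0.3
0.53 -0.51 0.36
0.63 -0.47 0.41
0.73 -0.43 0.45
0.83 -0.38 0.49
0.93 -0.33 0.53
1.03 -0.28 0.56
1.13 -0.22 0.58
1.23 -0.16 0.6
1.33 -0.1 0.62
1.43 -0.04 0.62
1.5 0.01 0.44
[   0.          -15.28422677  -30.16954084  -44.50721307  -58.15398616
  -70.97350609  -82.83768444  -93.62797827 -103.23657452 -111.56746728
 -118.53741702 -124.07678231 -128.13021564 -130.65721644 -131.63253576
 -131.38616375] [   0.           -3.23093455   -7.97160447  -14.17464255  -21.77807008
  -30.70591612  -40.8689766   -52.16570556  -64.48322984  -77.69847679
  -91.67940404 -106.28631879 -121.37327356 -136.7895245  -152.38103753
 -163.3159787 ]
```

send_rows:
  moves: [0, -0.61, 0.13, 0, 0, -0.6, 0.19, 0, 0, -0.57, 0.25, 0, 0, -0.55, 0.3, 0, 0, -0.51, 0.36, 0, 0, 0, 0, 0]

```text
time_s: 6.65
tcp_pos: [0.5066, 0.1011, 0.1619]
ee_rot: [-0.001, 0.703, 0.711, -0.001]
contact_force: [-3.8, 3.7, -0.4]
width: 0.0104
gripper_force: 30.1
```

send_rows:
  moves: [0, -0.47, 0.41, 0, 0, -0.43, 0.45, 0, 0, -0.38, 0.49, 0, 0, -0.33, 0.53, 0, 0, -0.28, 0.56, 0, 0, 0, 0, 0]

```text
time_s: 7.4
tcp_pos: [0.4601, 0.1005, 0.1001]
ee_rot: [-0.001, 0.704, 0.711, -0.001]
contact_force: [-0.8, 4.9, -3.0]
width: 0.0095
gripper_force: 29.9
```

send_rows:
  moves: [0, -0.22, 0.58, 0, 0, -0.16, 0.6, 0, 0, -0.1, 0.62, 0, 0, -0.04, 0.62, 0, 0, 0, 0.4, 0, 0, 0, 0, 0, 0, 0, 0, 0]

```text
time_s: 8.28
tcp_pos: [0.4483, 0.1002, 0.0311]
ee_rot: [-0.0, 0.704, 0.711, -0.0]
contact_force: [-0.5, 0.4, -5.2]
width: 0.0097
gripper_force: 30.6
```

send_rows:
  moves: [0, 0, 0.1, 0, 0, 0, 0, 0, 0, 0, 0, 0]

```text
time_s: 8.65
tcp_pos: [0.4484, 0.1002, 0.0299]
ee_rot: [0.0, 0.704, 0.711, -0.0]
contact_force: [-9.6, -2.3, 13.1]
width: 0.0098
gripper_force: 32.2
```

send_rows:
  moves: [0, 0, 0, 0, 0, 0, 0, 0, 0, 0, 0, 0, 0, 0, -0.5, 0, 0, 0, -1, 0, 0, 0, -1, 0, 0, 0, -1, 0, 0, 0, -1, 0, 0, 0, -1, 0]
  claw: 0.28

```text
time_s: 9.78
tcp_pos: [0.4484, 0.1003, 0.1684]
ee_rot: [0.0, 0.704, 0.711, 0.0]
contact_force: [0.0, 0.7, 0.4]
width: 0.024
gripper_force: 0.0
```

send_rows:
  moves: [0, 0, -1, 0, 0, 0, -1, 0, 0, 0, -1, 0, 0, 0, 0, 0]
  claw: 0

```text
time_s: 10.28
tcp_pos: [0.4489, 0.1004, 0.2442]
ee_rot: [0.001, 0.704, 0.711, 0.001]
contact_force: [-0.0, -0.4, 1.0]
width: -0.0002
gripper_force: 0.0
```

```bash
python3 - <<'E'
from h import *
s=env.snapshot('scene'); print(env.read_state()['tcp_pos'])
a=s['img'][140:340,150:410]; cv2.imwrite('pics/d.png',cv2.resize(a,None,fx=3,fy=3)[...,::-1])
for th in (1.3,1.4,1.5):
  p=[.604-.020*np.cos(th)-.155*np.sin(th),.1,.055+.155*np.cos(th)-.020*np.sin(th)]; print(th,(proj(s,p)-[150,140])*3)
E
```

```text
[0.44854845 0.1003818  0.24260027]
1.3 [256.85280187 451.19282412]
1.4 [258.18260931 462.72718709]
1.5 [260.95216669 472.80411563]
```

View pics/d.png

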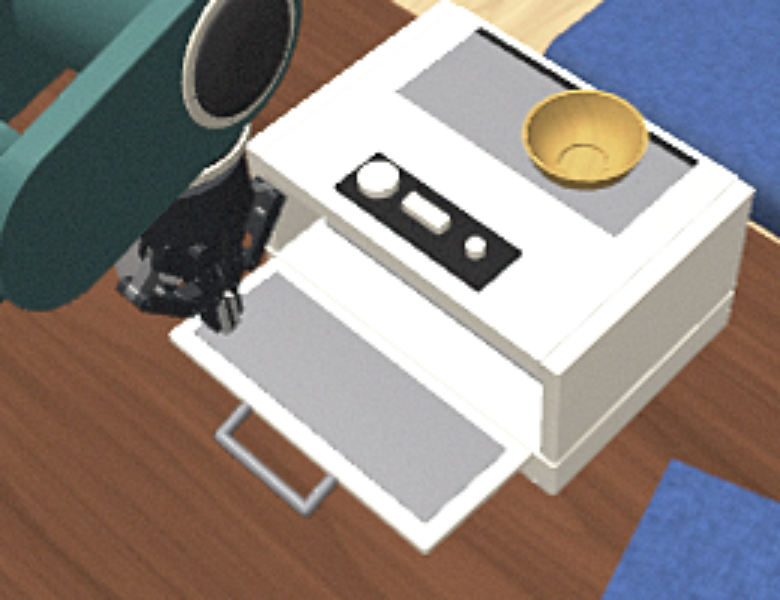

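The cover is fully down: the handle's middle at (262,473) in the crop matches 1.5 rad. Next is the round key.

send_rows:
  moves: [0.24, 0.98, 0, 0, 0.24, 0.98, 0, 0, 0.24, 0.98, 0, 0, 0.24, 0.98, 0, 0, 0.24, 0.98, 0, 0, 0.24, 0.98, 0, 0, 0.24, 0.98, 0, 0, 0.24, 0.96, 0, 0, 0, 0, 0.8, 0, 0, 0, 0.6, 0]

```text
time_s: 11.58
tcp_pos: [0.6425, 0.1501, 0.204]
ee_rot: [-0.001, 0.704, 0.711, -0.001]
contact_force: [0.0, -0.7, 0.6]
width: 0.0003
gripper_force: 0.0
```

send_rows:
  moves: [0, 0, 0, 0, 0, 0, 0, 0]

```text
time_s: 11.82
tcp_pos: [0.6431, 0.1502, 0.2071]
ee_rot: [0.0, 0.704, 0.711, 0.0]
contact_force: [-0.6, -0.1, 0.7]
width: 0.0002
gripper_force: 0.0
```

send_rows:
  moves: [0.06, 0.03, 0.25, 0, 0, 0, 0.25, 0, 0, 0, 0.08, 0, 0, 0, 0, 0, 0, 0, 0, 0]

```text
time_s: 12.45
tcp_pos: [0.6442, 0.1519, 0.1923]
ee_rot: [-0.0, 0.704, 0.711, 0.0]
contact_force: [0.1, 1.2, 3.5]
width: -0.0
gripper_force: 1.4
```

send_rows:
  moves: [0, 0, 0.06, 0, 0, 0, 0, 0, 0, 0, 0, 0]

```text
time_s: 12.82
tcp_pos: [0.6442, 0.1519, 0.1907]
ee_rot: [0.0, 0.704, 0.711, 0.0]
contact_force: [-1.2, 2.6, 3.0]
width: 0.0001
gripper_force: 1.8
```

send_rows:
  moves: [0, 0, 0.06, 0, 0, 0, 0, 0, 0, 0, 0, 0]

```text
time_s: 13.2
tcp_pos: [0.6442, 0.1519, 0.1899]
ee_rot: [0.0, 0.704, 0.711, 0.0]
contact_force: [-2.5, 1.3, 10.0]
width: -0.0
gripper_force: 4.9
```

The force jumped to 10 N, so the round key is bottomed. I'll lift and move to the oblong key.

send_rows:
  moves: [0, 0, -0.4, 0, 0, 0, -0.5, 0, -0.7, 0, 0, 0, -0.7, 0, 0, 0, -0.69, 0, 0, 0, 0, 0, 0, 0, 0, 0, 0.4, 0, 0, 0, 0.3, 0, 0, 0, 0, 0]

```text
time_s: 14.32
tcp_pos: [0.6445, 0.0998, 0.1932]
ee_rot: [-0.0, 0.703, 0.711, -0.0]
contact_force: [-1.5, -0.8, 2.1]
width: 0.0003
gripper_force: 1.2
```

send_rows:
  moves: [0, 0, 0.12, 0, 0, 0, 0.06, 0, 0, 0, 0, 0, 0, 0, 0, 0]

```text
time_s: 14.82
tcp_pos: [0.6447, 0.0998, 0.19]
ee_rot: [0.0, 0.703, 0.711, 0.0]
contact_force: [-2.3, 2.0, 5.0]
width: -0.0002
gripper_force: 2.6
```

send_rows:
  moves: [0, 0, 0.05, 0, 0, 0, 0, 0, 0, 0, 0, 0]

```text
time_s: 15.2
tcp_pos: [0.6448, 0.0998, 0.1899]
ee_rot: [0.0, 0.703, 0.711, 0.001]
contact_force: [-5.8, 0.4, 14.0]
width: 0.0004
gripper_force: 6.5
```

The oblong key is bottomed too. Now back to the handle.

send_rows:
  moves: [0, 0, -0.8, 0, 0, 0, -0.8, 0, 0, -0.98, -0.6, 0, 0, -0.98, 0, 0, 0, -0.98, 0, 0, 0, -0.98, 0, 0, 0, -0.98, 0, 0, 0, -0.98, 0, 0, 0, -0.98, 0, 0, 0.08, -0.98, 0, 0]

```text
time_s: 16.45
tcp_pos: [0.448, 0.0995, 0.2446]
ee_rot: [0.0, 0.704, 0.711, 0.0]
contact_force: [0.5, 0.7, -0.2]
width: -0.0001
gripper_force: 0.0
```

send_rows:
  moves: [0, 0, 1, 0, 0, 0, 1, 0, 0, 0, 1, 0, 0, 0, 1, 0, 0, 0, 1, 0, 0, 0, 0, 0]
  claw: 0.28

```text
time_s: 17.2
tcp_pos: [0.4482, 0.0995, 0.1179]
ee_rot: [-0.001, 0.704, 0.711, -0.001]
contact_force: [0.6, -0.3, 0.9]
width: 0.0239
gripper_force: 0.0
```

send_rows:
  moves: [0, 0, 1, 0, 0, 0, 1, 0, 0, 0, 0.7, 0, 0, 0, 0.7, 0, 0, 0, 0, 0]

```text
time_s: 17.82
tcp_pos: [0.4483, 0.0995, 0.0326]
ee_rot: [-0.0, 0.704, 0.711, -0.001]
contact_force: [0.3, -0.2, 1.1]
width: 0.0238
gripper_force: 0.0
```

send_rows:
  moves: [0, 0, 0, 0, 0, 0, 0, 0, 0, 0, 0, 0, 0, 0, 0, 0]
  claw: 0
  grip_force: 30

```text
time_s: 18.32
tcp_pos: [0.4484, 0.0996, 0.034]
ee_rot: [-0.0, 0.704, 0.711, -0.0]
contact_force: [-5.6, 0.1, 0.5]
width: 0.0092
gripper_force: 29.3
```

Gripped. I'll run the reverse arc.

send_rows:
  moves: [0, 0, -0.44, 0, 0, 0.04, -0.62, 0, 0, 0.1, -0.62, 0, 0, 0.16, -0.6, 0, 0, 0.22, -0.58, 0, 0, 0.28, -0.56, 0, 0, 0.33, -0.53, 0, 0, 0, 0, 0]

```text
time_s: 19.32
tcp_pos: [0.4761, 0.0996, 0.1351]
ee_rot: [-0.001, 0.704, 0.711, -0.001]
contact_force: [-27.2, -3.5, 18.2]
width: 0.0101
gripper_force: 30.9
```

send_rows:
  moves: [0, 0.38, -0.49, 0, 0, 0.43, -0.45, 0, 0, 0.47, -0.41, 0, 0, 0.51, -0.36, 0, 0, 0.55, -0.3, 0, 0, 0.57, -0.25, 0, 0, 0.6, -0.19, 0, 0, 0, 0, 0]

```text
time_s: 20.32
tcp_pos: [0.5659, 0.1003, 0.1962]
ee_rot: [0.001, 0.704, 0.71, 0.001]
contact_force: [-1.1, -4.9, 10.3]
width: 0.0094
gripper_force: 31.1
```

send_rows:
  moves: [0, 0.4, -0.08, 0, 0, 0.3, -0.04, 0, 0, 0.06, 0, 0, 0, 0, 0, 0, 0, 0, 0, 0]

```text
time_s: 20.95
tcp_pos: [0.5843, 0.1003, 0.1992]
ee_rot: [0.002, 0.704, 0.71, 0.001]
contact_force: [0.4, -6.4, 8.9]
width: 0.0096
gripper_force: 31.4
```

send_rows:
  moves: [0, 0.08, 0, 0, 0, 0, 0, 0, 0, 0, 0, 0]

```text
time_s: 21.32
tcp_pos: [0.5846, 0.1003, 0.1991]
ee_rot: [0.0, 0.704, 0.71, -0.001]
contact_force: [-19.9, -7.7, 16.4]
width: 0.0096
gripper_force: 32.3
```

The cover is on its shut stop (20 N back). Release and rise.

send_rows:
  moves: [0, 0, 0, 0, 0, 0, 0, 0, 0, 0, 0, 0, 0, 0, -0.4, 0, 0, 0, -0.6, 0, 0, 0, -1, 0, 0, 0, -1, 0, 0, 0, -1, 0, 0, 0, 0, 0]
  claw: 0.28

```text
time_s: 22.45
tcp_pos: [0.5862, 0.101, 0.2994]
ee_rot: [0.001, 0.704, 0.711, 0.002]
contact_force: [0.3, 0.4, -0.4]
width: 0.0237
gripper_force: 0.0
```

send_rows:
  moves: [0, -1, -1, 0, 0, -1, 0, 0, 0, -1, 0, 0, 0, -1, 0, 0, 0, -1, 0, 0, 0, -1, 0, 0, 0, 0, 0, 0, 0, 0, 0, 0]

```text
time_s: 23.45
tcp_pos: [0.4359, 0.0994, 0.3211]
ee_rot: [0.0, 0.704, 0.711, -0.0]
contact_force: [-0.1, -0.6, -0.1]
width: 0.0236
gripper_force: 0.0
```

```bash
python3 - <<'E'
from h import *
import pickle
s=env.snapshot('scene'); t=env.snapshot('top')
print(env.read_state()['tcp_pos'],env.read_state()['contact_force'])
a=s['img'][140:300,170:330]; b=t['img'][150:310,170:330]
cv2.imwrite('pics/e.png',np.hstack([cv2.resize(i,(400,400)) for i in (a,b)])[...,::-1])
for th in (0,.05): print((proj(s,[.604-.020*np.cos(th)-.155*np.sin(th),.1,.055+.155*np.cos(th)-.020*np.sin(th)])-[170,140])*2.5)
E
```

```text
[0.4361221  0.09942678 0.32097265] [ 0.010473   -0.53975667  0.35767738]
[255.68548576 202.10298509]
[249.64439685 207.94304655]
```

View pics/e.png

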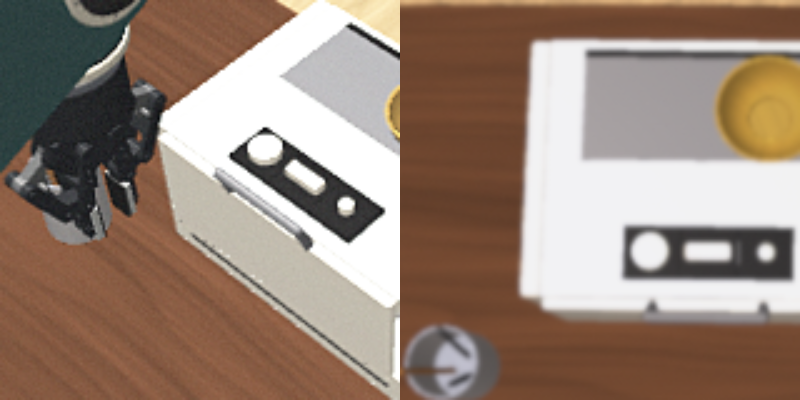

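The picture shows the cover flush with the body. In the top view the handle is at row 276.4, where a shut cover predicts 276.7. All three keys are up, and the cup and bowl have not moved.

```bash
python3 -c "
from station import env
print(env.sign_off())"
```

```text
the job is handed in; nothing more can be done
None
```

I pulled the cover fully down, pressed and let go the round key, then did the same with the oblong key, pushed the cover fully shut and handed the job in at about 23.5 s; the hand-in returned no verdict.

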